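# Unload the notched tube rack from its soaking trough

## Task

Take the notched tube rack out of its deep, narrow trough by its upright handle: raise the handle end first, so that the other end can then be drawn from under the cover lip. Carry it to the black rubber mat, lower it (do not drop it) so that it lies flat and wholly on the mat, lengthways along it, and let go. Leave the plain-sided tray lying in the other trough.

Things in the scene. Friction and masses are not known exactly. Their poses are not given: they have to be found in the camera images.
- rack_centre (a point): Notched rack, white plastic, 0.15 kg: plate 155 x 56 x 5 mm, eight 25 mm high teeth along each long edge. Point: centre of the plate, half-way up its 5 mm; x along it to the handle end, y across, z up. Handle: upright bar on the midline at x = 62.5 mm, 24 mm along x, 14 mm thick in y (grip across y), top 115.5 mm above the point; its top 43 mm stands over the trough's rim.
- tray_centre (a point): Bystander to leave alone: a tray of the same white plastic, size and handle, but with straight unbroken side walls 26 mm high instead of teeth. It lies in the other trough, which looks the same as the rack's. Point and axes as for the rack.
- trough: Fixed trough with the rack: cream and blue, 206 x 91 x 95 mm; inside 190 x 75, floor at z = 20 mm. Origin: centre of underside; x along it to the handle end, away from the robot. At the -x end a 6 mm lip, flush with the rim, overhangs 40 mm over the rack's tail; the rack, with 35 mm of play, cannot rise level: tilt it 25 to 30 degrees, handle end up, draw it 40 mm to +x along the trough, then lift.
- mat: Fixed black rubber mat lying on the bench, 250 x 130 x 4 mm. Origin: centre of its underside; x along its 250 mm length, z up. The handle may point either way along it.
Things that resemble listed ones, but are neither listed nor needed, are in the scene too. What is shaped like the trough but purple or turquoise is not meant.

How it is judged:
By the outcome, as a careful person would: the job done as asked, in the order asked, and still so for the second after the job is handed in, with the robot touching nothing.
It also fails if it takes over 51 s, if anything falls off the work surface, if the arm or the gripper's body presses on something with over 40 N, if the wrist force passes 120 N, or if a joint passes its speed limit or range.

## Robot

A 7-joint arm with a two-finger parallel gripper is mounted at the origin on the work surface. World frame = base frame: x ahead of the robot, y to its left, z up, the work surface at z = 0. Lengths are in m, angles in rad, forces in N, time in s.
With the tool pointing down it reaches from about 0.35 to 0.9 m from the base axis. Payload 19.9 kg.
Tool frame: the origin (TCP) lies on the centre line of the jaws, within the pads' length; the fingertips stand 11 mm ahead of it and the grasp point (between the pads) lies 8 mm behind it (r.finger_overhang is the x of the fingertips in the tool frame, in m); x points along the fingers, y is the direction in which the jaws open and shut, and the axes are right-handed (so a half turn about x gives the same grasp; the last joint's range is limited). The gripper opens to 85 mm and grips with 20 to 120 N. Pads are 22 mm wide; open, the fingers measure 114 mm over their backs; the gripper's body (76 mm by 85 mm) begins 54 mm behind the grasp point. The pads swing forward as they close: fully open they stand 13 mm farther back than shut.
Start: joints at [-1.171, 0.417, -0.01, 1.614, 0.005, 1.111, -0.053], TCP at [0.267, 0.565, 0.242] pointing down, gripper open.
Joint ranges: [-2.81, 2.81], [-0.39, 2.02], [-1.27, 1.25], [0.06, 2.57], [-1.19, 4.33], [0.19, 2], [-2.82, 2.82]. Speed limits (rad/s): [1.89, 1.89, 2.39, 2.39, 3.01, 3.01, 3.01].

## Interface

Orientations are given as [roll, pitch, yaw] about the fixed x, y, z axes, in that order (R = Rz(yaw) Ry(pitch) Rx(roll)).
In Python, from workcell import r gives the robot as it stands. The module is installed in compiled form; this text tells all that it offers.
- The arm moves only by the shell command python3 -m jog 'ROWS' [FORCE]. ROWS is JSON, a list that holds one entry, the list of rows, each a list of 7 numbers: the turn, a rotation vector about the tool's x, y, z in degrees, then the shift along the tool's x, y, z in cm, then the gripper's target within -1 to 1 (shut at 1, half-way at 0, fully open at -1). In form: [[[wx, wy, wz, dx, dy, dz, fingers], ...]]. A call has 1 to 20 rows; each row is the pose to reach, as a shift and turn from the pose commanded when the call began, along the tool's axes at that moment; what a row does not reach only later rows make up. A row lasts 1/8 s, in which the tool goes at most 62.5 mm and 10.7 degrees, less where a joint would pass 70% of its speed; a pose out of reach is approached as far as the arm can. A call with a gripper value outside its range is refused whole. The fingers move at their own pace and stop on an object; FORCE is the grip in N (left out, the last holds). Time passes only in rows, so rows that repeat a pose let the fingers close. It gives the time, the measured TCP pose, the force and the opening at its end, in the units of the state.
- r.get_obs(): the state, without advancing time (a new reading comes with each control period).
- r.get_image(name): name is "scene" or "top" or "wrist"; returns (picture, depth): 400x640x3 uint8, red, green, blue; 400x640 float32, m along the optical axis (not along the pixel's ray), 0 where there is no reading.
- r.calibration(name): a dict with "fx", "fy", "cx", "cy" (pixels), "pose" (4x4, takes a point from camera to world coordinates). Camera axes: x right, y down, z forward; pixel columns grow to the right and rows downward; lengths in m; the calibration is good to about 2 mm. The wrist camera is an equidistant fisheye: a pixel r from the principal point sees the ray r / f radians off the axis. A picture is of the moment at which its call begins: read the wrist's pose just before it. calibration takes no time and is no camera call; for the wrist camera it gives the pose at the moment of the call.
- r.hand_in(): hands the job in, once; it reports no verdict.
The state is a dict: "clock": time; "joints": joint angles; "qvel": joint speeds; "joint_torque": joint torques, N m; "tool_pos": TCP position; "tcp_rot": TCP orientation; "ft_force": force on the tool from outside, world axes, zero at the start; "wrist_torque": the same for the moment, N m; "finger_gap": finger opening in m.
Only numpy, scipy, OpenCV 4.12 (cv2) and the standard library are available. Lean on these libraries where they do the work, as an engineer would, in place of code of your own. Each camera call takes 0.05 s, during which the arm holds its last target. There are 200 camera calls.

## Working session

There is one attempt and no reset: what is moved stays moved. The work goes in short steps, Python scripts to look and compute and a shell command to move; the robot and the scene stay as the last step left them, time stands still between calls to the robot, and variables do not carry over. Pictures are saved under pics/ and viewed, about 8 in all and at most 12, crops included, and the job is handed in when it is done.

```bash
mkdir -p pics; cat > h.py <<'E'
from workcell import r
import numpy as np, cv2
from scipy.spatial.transform import Rotation as R
def snap(n,f):
    c=r.calibration(n); im,d=r.get_image(n)
    np.savez(''+f+'.npz',im=im,d=d,**c); cv2.imwrite('pics/'+f+'.png',im[:,:,::-1]); return im,d,c
def pts(f):
    z=np.load(''+f+'.npz'); d=z['d']; v,u=np.indices(d.shape)
    P=np.stack([(u-z['cx'])/z['fx']*d,(v-z['cy'])/z['fy']*d,d],-1)
    T=z['pose']; W=P@T[:3,:3].T+T[:3,3]; W[d==0]=np.nan; return W,z['im']
E
python3 - <<'E'
from h import *
o=r.get_obs(); print({k:np.round(v,3) for k,v in o.items()}, r.finger_overhang)
for n in ['top','scene']:
    im,d,c=snap(n,n+'0'); print(c)
E
```

```text
{'clock': np.float64(0.0), 'joints': array([-1.17 ,  0.418, -0.01 ,  1.614,  0.005,  1.111, -0.053]), 'qvel': array([-0.001,  0.001, -0.   , -0.001,  0.   ,  0.001, -0.001]), 'joint_torque': array([ 3.0000e-03, -8.6443e+01,  6.8000e-01, -4.3491e+01,  1.9000e-02,
        7.0000e-03,  0.0000e+00]), 'tool_pos': array([0.267, 0.565, 0.242]), 'tcp_rot': array([-1.478,  1.57 , -1.92 ]), 'ft_force': array([ 0.381, -0.132, -0.041]), 'wrist_torque': array([-0.013, -0.045,  0.038]), 'finger_gap': np.float64(0.085)} 0.011
{'fx': 428.0724474462762, 'fy': 428.0724474462762, 'cx': 317.3433071783075, 'cy': 197.86462430724816, 'pose': array([[ 0.00516361, -0.99868534,  0.05099921,  0.35083126],
       [-0.99966608, -0.00386395,  0.02554974, -0.13051343],
       [-0.0253191 , -0.05111411, -0.99837182,  1.37525136],
       [ 0.        ,  0.        ,  0.        ,  1.        ]])}
{'fx': 390.9165343109382, 'fy': 390.9165343109382, 'cx': 318.4047590388748, 'cy': 203.236928970291, 'pose': array([[ 0.85718841,  0.26427011, -0.44202866,  0.91147522],
       [ 0.51477172, -0.46537962,  0.72002214, -0.9586022 ],
       [-0.0154308 , -0.84473849, -0.53495679,  0.68250745],
       [ 0.        ,  0.        ,  0.        ,  1.        ]])}
```

View pics/top0.png

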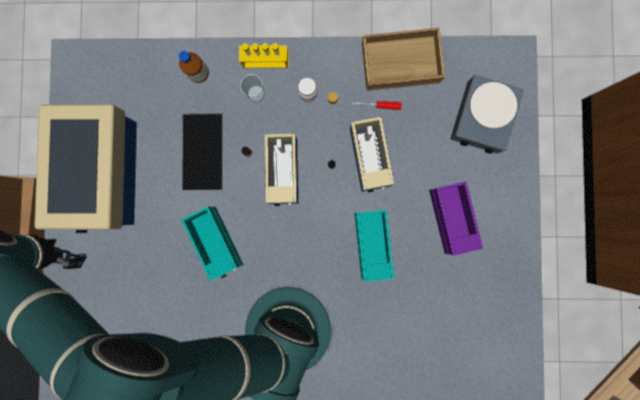

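View pics/scene0.png

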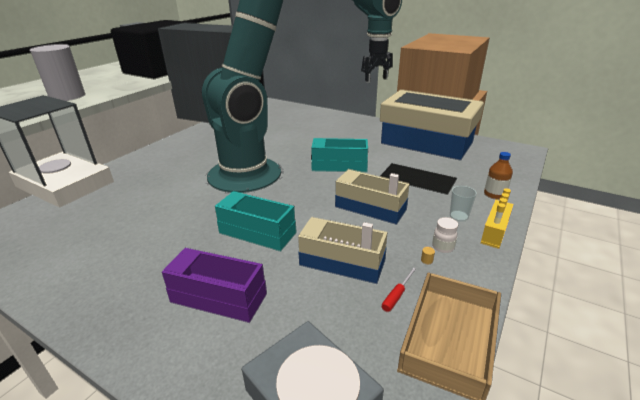

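The notched rack sits in the right cream/blue trough (top ≈ (373,153)). The plain tray is in the left one (281,168), and the black mat is at (202,151). I'll measure these from depth.

```bash
python3 - <<'E'
from h import *
W,im=pts('top0')
def rect(m,name):
    p=W[m][:,:2].astype(np.float32); c=cv2.minAreaRect(p); print(name,m.sum(),np.round(c[0],4),np.round(c[1],4),c[2], 'z',np.round(np.nanmedian(W[m][:,2]),4)); print(np.round(cv2.boxPoints(c),3).tolist())
v,u=np.indices(W.shape[:2])
box=lambda a,b,c,d:(u>=a)&(u<=b)&(v>=c)&(v<=d)
z=W[...,2]
reg=box(340,400,110,195)
rect(reg&(z>.085)&(z<.105),'troughrim')
rect(reg&(z>.12),'handle'); print(np.round(W[reg&(z>.12)],3)[:40:3].tolist())
rect(box(255,305,125,210)&(z>.085)&(z<.105),'other trough')
rect(box(255,305,125,210)&(z>.12),'otherhandle')
g=im.max(-1)
rect(box(175,230,105,195)&(g<35),'mat')
W2,i2=pts('scene0'); m=(W2[...,2]>.12); 
b=box(355,380,215,255)&m; print('scene handle',b.sum(),np.nanmin(W2[b],0),np.nanmax(W2[b],0))
c=im[100:215,330:410][:,:,::-1]; d=i2[205:290,290:400][:,:,::-1]
a=cv2.resize(c,None,fx=5,fy=5,interpolation=2); e=cv2.resize(d,None,fx=3.6,fy=3.6,interpolation=2)
o=np.zeros((max(a.shape[0],e.shape[0]),a.shape[1]+e.shape[1],3),np.uint8); o[:a.shape[0],:a.shape[1]]=a;o[:e.shape[0],a.shape[1]:]=e
cv2.imwrite('pics/crop1.png',o)
E
```

```text
troughrim 907 [ 0.5546 -0.2622] [0.2067 0.0919] 10.679848670959473 z 0.095
[[0.4449999928474426, -0.23600000143051147], [0.4620000123977661, -0.32600000500679016], [0.6650000214576721, -0.2879999876022339], [0.6480000019073486, -0.1979999989271164]]
handle 47 [ 0.6131 -0.2503] [0.0221 0.0134] 10.084419250488281 z 0.1379
[[0.6010000109672546, -0.2460000067949295], [0.6029999852180481, -0.2590000033378601], [0.625, -0.2549999952316284], [0.6230000257492065, -0.24199999868869781]]
[[0.623, -0.245, 0.141], [0.625, -0.254, 0.136], [0.621, -0.248, 0.137], [0.619, -0.243, 0.133], [0.618, -0.251, 0.141], [0.614, -0.245, 0.142], [0.616, -0.254, 0.136], [0.612, -0.245, 0.139], [0.612, -0.254, 0.138], [0.61, -0.245, 0.137], [0.609, -0.254, 0.142], [0.606, -0.248, 0.138], [0.607, -0.257, 0.138], [0.603, -0.251, 0.139]]
other trough 871 [0.5078 0.0153] [0.2049 0.0923] 1.4274406433105469 z 0.0946
[[0.40400001406669617, 0.05900000035762787], [0.40700000524520874, -0.032999999821186066], [0.6110000014305115, -0.02800000086426735], [0.609000027179718, 0.06400000303983688]]
otherhandle 44 [0.575 0.014] [0.0135 0.0227] 87.38085174560547 z 0.1377
[[0.5630000233650208, 0.00800000037997961], [0.5860000252723694, 0.007000000216066837], [0.5870000123977661, 0.019999999552965164], [0.5640000104904175, 0.020999999716877937]]
mat 2660 [0.5738 0.28  ] [0.2389 0.1126] 3.909719228744507 z 0.0037
[[0.45100000500679016, 0.328000009059906], [0.4580000042915344, 0.2160000056028366], [0.6970000267028809, 0.23199999332427979], [0.6890000104904175, 0.3440000116825104]]
scene handle 90 [ 0.59878018 -0.25682413  0.12094984] [ 0.62409238 -0.24077296  0.13892115]
```

View pics/crop1.png

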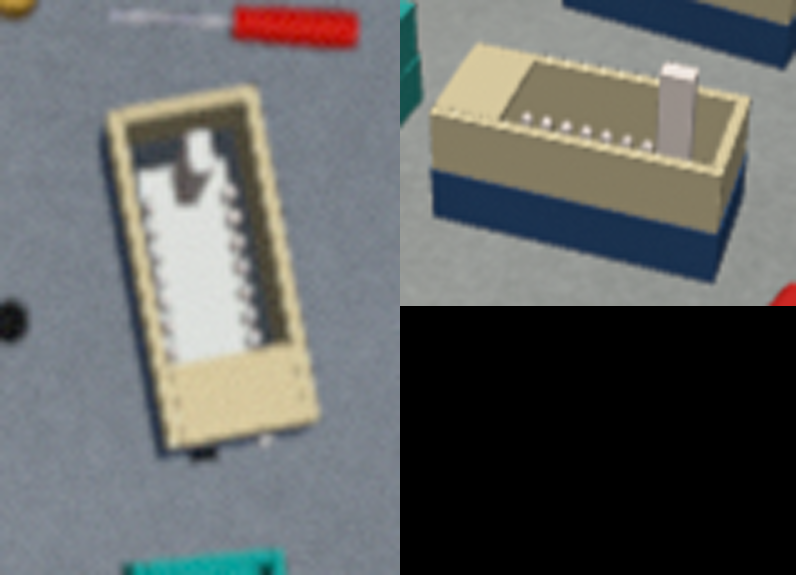

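```bash
cat >> h.py <<'E'
def pose():
    o=r.get_obs(); return o['tool_pos'],R.from_euler('xyz',o['tcp_rot'])
def tool(yaw,tilt=0):  # down tool, y across; tilt deg = handle-end-up
    a=np.radians(yaw); u=np.array([np.cos(a),np.sin(a),0]); v=np.array([-u[1],u[0],0])
    M=np.array([[0,0,-1.]]).T
    x=np.array([0,0,-1.]); y=v; q=R.from_matrix(np.stack([x,y,np.cross(x,y)],1))
    return R.from_rotvec(-np.radians(tilt)*v)*q
def delta(P,Q,P0=None,Q0=None):
    if P0 is None: P0,Q0=pose()
    for s in (Q,Q*R.from_euler('x',180,degrees=True)):
        print('turn',np.round((Q0.inv()*s).as_rotvec(degrees=True),2),'shift cm',np.round(Q0.inv().apply(np.array(P)-P0)*100,2))
E
python3 - <<'E'
from h import *
p,q=pose(); print(np.round(q.as_matrix(),3))
delta([.612,-.25,.20],tool(10.5))
W,im=pts('top0'); g=im.astype(float)
# mat edges
m=(np.abs(W[...,2])<.02)&(im.max(-1)<62); n,l,s,c=cv2.connectedComponentsWithStats(m.astype(np.uint8)); k=l[151,202]
print(s[k],cv2.minAreaRect(W[l==k][:,:2].astype(np.float32)),im[151,180:186].max(-1),im[151,220:228].max(-1))
# white plate inside trough
v,u=np.indices(m.shape); z=W[...,2]; w=(u>340)&(u<400)&(v>110)&(v<195)&(im.min(-1)>190)&(z<.06)
P=W[w][:,:2]; print(w.sum(),cv2.minAreaRect(P.astype(np.float32)),np.nanmedian(z[w]))
E
```

```text
[[-0.     0.428  0.904]
 [-0.001  0.904 -0.428]
 [-1.    -0.001  0.   ]]
turn [-3.581e+01 -1.000e-02  6.000e-02] shift cm [  4.24 -58.9   66.01]
turn [1.4419e+02 8.0000e-02 2.0000e-02] shift cm [  4.24 -58.9   66.01]
[ 183  114   39   76 2895] ((0.5714840888977051, 0.28085607290267944), (0.24674448370933533, 0.12896446883678436), 1.3112589120864868) [140 136 105  49  15  35] [ 30  48  95 129 141 136 139 137]
503 ((0.5663731694221497, -0.2570706903934479), (0.12212517857551575, 0.05224338546395302), 8.355320930480957) 0.02563996747848729
```

```bash
X='[-35.8,0,0,4.2,-58.9,66.0,-0.1]'; python3 -m jog '[[[-35.8,0,0,0,-58.9,66,-0.1],[-35.8,0,0,0,-58.9,66,-0.1],[-35.8,0,0,0,-58.9,66,-0.1],[-35.8,0,0,0,-58.9,66,-0.1],[-35.8,0,0,0,-58.9,66,-0.1],[-35.8,0,0,0,-58.9,66,-0.1],[-35.8,0,0,0,-58.9,66,-0.1],[-35.8,0,0,0,-58.9,66,-0.1],[-35.8,0,0,0,-58.9,66,-0.1],[-35.8,0,0,0,-58.9,66,-0.1],[-35.8,0,0,0,-58.9,66,-0.1],[-35.8,0,0,0,-58.9,66,-0.1],[-35.8,0,0,0,-58.9,66,-0.1],[-35.8,0,0,0,-58.9,66,-0.1],[-35.8,0,0,4.2,-58.9,66,-0.1],[-35.8,0,0,4.2,-58.9,66,-0.1],[-35.8,0,0,4.2,-58.9,66,-0.1],[-35.8,0,0,4.2,-58.9,66,-0.1]]]' 70
python3 - <<'E'
from h import *
im,d,c=snap('wrist','w1'); print(np.round(c['pose'],3),c['fx'],c['cx'],c['cy'])
delta([.612,-.25,.110],tool(10.5))
E
```

```text
clock: 2.35
tool_pos: [0.6126, -0.2488, 0.202]
tcp_rot: [-0.319, 1.569, -0.135]
ft_force: [1.4, -0.6, -0.6]
finger_gap: 0.047
[[-0.183  0.948  0.259  0.549]
 [ 0.983  0.177  0.049 -0.26 ]
 [ 0.001  0.264 -0.965  0.334]
 [ 0.     0.     0.     1.   ]] 309.70691628693146 319.48806787548483 200.14813832449448
turn [0.05 0.11 0.04] shift cm [ 9.19 -0.09 -0.09]
turn [-1.7995e+02 -6.0000e-02  1.7000e-01] shift cm [ 9.19 -0.09 -0.09]
```

View pics/w1.png

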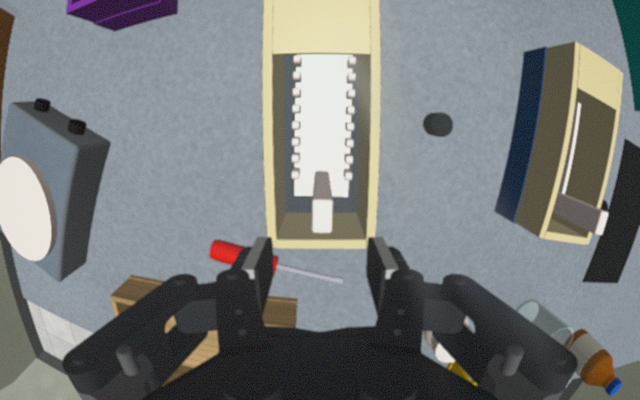

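The wrist view confirms the toothed rack: handle top at about (322,205), aligned with the jaws, plain tray off to the right. I'll refine the handle position.

```bash
python3 - <<'E'
from h import *
z=np.load('w1.npz'); d=z['d'];T=z['pose']; v,u=np.indices(d.shape)
dx,dy=u-z['cx'],v-z['cy']; rr=np.hypot(dx,dy)+1e-9; th=rr/z['fx']; t=np.tan(th)
P=np.stack([dx/rr*t*d,dy/rr*t*d,d],-1); W=P@T[:3,:3].T+T[:3,3]
m=(u>300)&(u<345)&(v>160)&(v<240)&(W[...,2]>.1)&(W[...,2]<.15)&(d>0)
n=m&(W[...,2]>.132); print(m.sum(),n.sum(),cv2.minAreaRect(W[n][:,:2].astype(np.float32)),cv2.minAreaRect(W[m][:,:2].astype(np.float32)),np.median(W[n][:,2]))
p=(u>285)&(u<360)&(v>50)&(v<200)&(W[...,2]<.035)&(W[...,2]>.01)&(z['im'].min(-1)>190)
c=cv2.minAreaRect(W[p][:,:2].astype(np.float32)); print(c)
E
```

```text
933 740 ((0.6115960478782654, -0.24710233509540558), (0.024027129635214806, 0.014082898385822773), 10.228788375854492) ((0.6115601062774658, -0.24711973965168), (0.02423446998000145, 0.014275623485445976), 9.469063758850098) 0.13828958775292433
((0.5554518103599548, -0.2556130588054657), (0.14417104423046112, 0.06181797757744789), 9.122602462768555)
```

```bash
python3 -m jog '[[[0,0,0,4,0.15,0.1,-0.1],[0,0,0,7,0.15,0.1,-0.1],[0,0,0,9,0.15,0.1,-0.1],[0,0,0,9,0.15,0.1,-0.1],[0,0,0,9,0.15,0.1,1],[0,0,0,9,0.15,0.1,1],[0,0,0,9,0.15,0.1,1],[0,0,0,9,0.15,0.1,1]]]' 70
python3 - <<'E'
from h import *
p,q=pose(); print(r.get_obs()['ft_force'],r.get_obs()['finger_gap'])
# in-plane plan: pivot at tail bottom corner
a=np.radians(10.3);u=np.array([np.cos(a),np.sin(a),0]);v=np.array([-u[1],u[0],0]);k=np.array([0,0,1.])
C=np.array([.6116,-.2472,0])-.140*u; C[2]=.020
for t,dx,dz in [(0,0,.003),(10,0,.004),(20,0,.005),(30,0,.008),(30,.02,.01),(30,.055,.012),(30,.055,.12),(30,.055,.22),(0,.055,.28)]:
    Rt=R.from_rotvec(-np.radians(t)*v)
    P=C+Rt.apply(p-C)+dx*u+dz*k; print(t,dx,dz,np.round(P,3)); delta(P,Rt*q,p,q)
E
```

```text
clock: 3.4
tool_pos: [0.6133, -0.2482, 0.1116]
tcp_rot: [-0.485, 1.569, -0.301]
ft_force: [-0.4, 1.3, 7.4]
finger_gap: 0.013
[-0.42023624  1.34839758  7.41692195] 0.01302229068456955
0 0 0.003 [ 0.613 -0.248  0.115]
turn [0. 0. 0.] shift cm [-0.3 -0.   0. ]
turn [180.   0.   0.] shift cm [-0.3 -0.   0. ]
10 0 0.004 [ 0.596 -0.251  0.139]
turn [  0.01 -10.    -0.03] shift cm [-2.72  0.   -1.8 ]
turn [-1.7931e+02  5.0000e-02 -1.5690e+01] shift cm [-2.72  0.   -1.8 ]
20 0 0.005 [ 0.574 -0.255  0.159]
turn [  0.02 -20.    -0.07] shift cm [-4.79  0.01 -3.98]
turn [-1.7725e+02  1.0000e-01 -3.1250e+01] shift cm [-4.79  0.01 -3.98]
30 0 0.008 [ 0.55  -0.26   0.178]
turn [  0.03 -30.    -0.1 ] shift cm [-6.66  0.02 -6.46]
turn [-1.7384e+02  1.5000e-01 -4.6580e+01] shift cm [-6.66  0.02 -6.46]
30 0.02 0.01 [ 0.569 -0.256  0.18 ]
turn [  0.03 -30.    -0.1 ] shift cm [-6.86  0.01 -4.46]
turn [-1.7384e+02  1.5000e-01 -4.6580e+01] shift cm [-6.86  0.01 -4.46]
30 0.055 0.012 [ 0.604 -0.25   0.182]
turn [  0.03 -30.    -0.1 ] shift cm [-7.05 -0.   -0.96]
turn [-1.7384e+02  1.5000e-01 -4.6580e+01] shift cm [-7.05 -0.   -0.96]
30 0.055 0.12 [ 0.604 -0.25   0.29 ]
turn [  0.03 -30.    -0.1 ] shift cm [-1.785e+01 -1.000e-02 -9.500e-01]
turn [-1.7384e+02  1.5000e-01 -4.6580e+01] shift cm [-1.785e+01 -1.000e-02 -9.500e-01]
30 0.055 0.22 [ 0.604 -0.25   0.39 ]
turn [  0.03 -30.    -0.1 ] shift cm [-2.785e+01 -2.000e-02 -9.300e-01]
turn [-1.7384e+02  1.5000e-01 -4.6580e+01] shift cm [-2.785e+01 -2.000e-02 -9.300e-01]
0 0.055 0.28 [ 0.667 -0.238  0.392]
turn [0. 0. 0.] shift cm [-27.99  -0.04   5.55]
turn [180.   0.   0.] shift cm [-27.99  -0.04   5.55]
```

```bash
python3 -m jog '[[[0,0,0,-0.3,0,0,1],[0,-5,0,-1.5,0,-0.6,1],[0,-10,0,-2.7,0,-1.3,1],[0,-15,0,-3.75,0,-2.05,1],[0,-20,0,-4.8,0,-2.8,1],[0,-25,0,-5.7,0,-3.7,1],[0,-30,0,-6.7,0,-4.65,1],[0,-30,0,-6.7,0,-4.65,1],[0,-30,0,-6.7,0,-4.65,1]]]' 70
python3 - <<'E'
from h import *
p,q=pose(); print(np.round(q.as_matrix(),3)); snap('wrist','w2'); im,_,_=snap('scene','s2')
a=cv2.imread('pics/w2.png')[0:300,150:500]; b=cv2.resize(im[130:290,270:430,::-1],None,fx=2.5,fy=2.5); 
o=np.zeros((400,750,3),np.uint8); o[:300,:350]=a; o[:400,350:750]=b; cv2.imwrite('pics/c2.png',o)
E
```

```text
clock: 4.53
tool_pos: [0.5664, -0.2574, 0.1778]
tcp_rot: [-0.0, 1.047, 0.181]
ft_force: [-0.9, -0.1, -1.1]
finger_gap: 0.0132
[[ 0.492 -0.18   0.852]
 [ 0.09   0.984  0.156]
 [-0.866 -0.     0.5  ]]
```

View pics/c2.png

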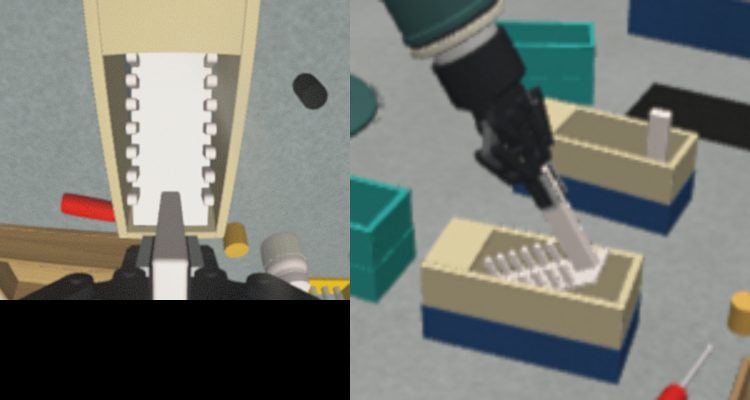

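The rack is tilted 30° in the trough, with the handle still square in the jaws and forces near zero. Next I draw it out along the trough and lift.

```bash
python3 -m jog '[[[0,0,0,0.2,0,0.8,1],[0,0,0,0.4,0,1.6,1],[0,0,0,0.8,0,2.6,1],[0,0,0,1.2,0,3.6,1],[0,0,0,1.2,0,3.6,1],[0,0,0,0.3,0,4.1,1],[0,0,0,-1.4,0,5.1,1],[0,0,0,-3.1,0,6.1,1],[0,0,0,-5.7,0,7.6,1],[0,0,0,-9.2,0,9.6,1],[0,0,0,-12.6,0,11.6,1],[0,0,0,-16.1,0,13.6,1],[0,0,0,-16.1,0,13.6,1]]]' 70
python3 - <<'E'
from h import *
p,q=pose(); print(np.round(q.as_matrix(),3))
# target: plate centre over mat centre, level, TCP is 62.5mm ahead along yaw
for y in (1.5,):
    a=np.radians(y); u=np.array([np.cos(a),np.sin(a),0]); C=np.array([.5715,.281,0])
    P=C+.0625*u; P[2]=.34; print(P); delta(P,tool(y))
E
```

```text
clock: 6.25
tool_pos: [0.6039, -0.2504, 0.3891]
tcp_rot: [-0.007, 1.043, 0.176]
ft_force: [0.3, -0.7, -1.5]
finger_gap: 0.013
[[ 0.496 -0.181  0.849]
 [ 0.088  0.983  0.158]
 [-0.864 -0.004  0.504]]
[0.63397858 0.28263606 0.34      ]
turn [ 8.78 30.2  -2.15] shift cm [10.42 51.89  8.52]
turn [-165.35    3.18   44.7 ] shift cm [10.42 51.89  8.52]
```

```bash
python3 -m jog '[[[0.5,2,-0.1,0.6,3,0.5,1],[1.1,4,-0.3,1.3,6.5,1,1],[1.8,6,-0.4,2.1,10.5,1.7,1],[2.5,8.5,-0.6,2.9,14.5,2.4,1],[3.2,11,-0.8,3.8,19,3.1,1],[3.9,13.5,-1,4.7,23.5,3.9,1],[4.7,16,-1.1,5.6,28,4.6,1],[5.4,18.5,-1.3,6.5,32.5,5.3,1],[6.2,21,-1.5,7.4,37,6.1,1],[6.9,24,-1.7,8.2,41,6.7,1],[7.6,26,-1.9,9,45,7.4,1],[8.2,28,-2,9.8,49,8,1],[8.8,30.2,-2.15,10.4,51.9,8.5,1],[8.8,30.2,-2.15,10.4,51.9,8.5,1],[8.8,30.2,-2.15,10.4,51.9,8.5,1],[8.8,30.2,-2.15,10.4,51.9,8.5,1]]]' 70
python3 - <<'E'
from h import *
p,q=pose(); print(np.round(q.as_matrix(),4))
im,d,c=snap('top','t3'); iw,_,_=snap('wrist','w3'); im2,_,_=snap('scene','s3')
W,_=pts('top' if 0 else 't3'); v,u=np.indices(d.shape)
m=(W[...,2]>.22)&(W[...,2]<.30)&(u>140)&(u<260)&(v>80)&(v<240)&(im.min(-1)>150)
print(m.sum(), cv2.minAreaRect(W[m][:,:2].astype(np.float32)) if m.sum() else '')
A,B=np.linalg.lstsq(np.c_[W[m][:,:2],np.ones(m.sum())],W[m][:,2],rcond=None)[0][:2] if m.sum()>9 else (0,0); print('slopes',A,B)
o=np.zeros((560,760,3),np.uint8); o[:300,:340]=iw[0:300,150:490,::-1]; o[:400,350:750]=cv2.resize(im2[60:220,320:480,::-1],None,fx=2.5,fy=2.5); o[300:560,:340]=cv2.resize(im[90:220,140:310,::-1],(340,260)); cv2.imwrite('pics/c3.png',o)
E
```

```text
clock: 8.25
tool_pos: [0.6329, 0.2823, 0.3375]
tcp_rot: [2.582, 1.566, 2.608]
ft_force: [-0.1, 0.5, -1.3]
finger_gap: 0.0131
[[-0.0042 -0.0255  0.9997]
 [ 0.0025  0.9997  0.0255]
 [-1.      0.0026 -0.0042]]
482 ((0.5813102126121521, 0.2773253917694092), (0.12971994280815125, 0.05545578524470329), 0.892429530620575)
slopes -0.01908865478915667 -0.2209770225999858
```

View pics/c3.png

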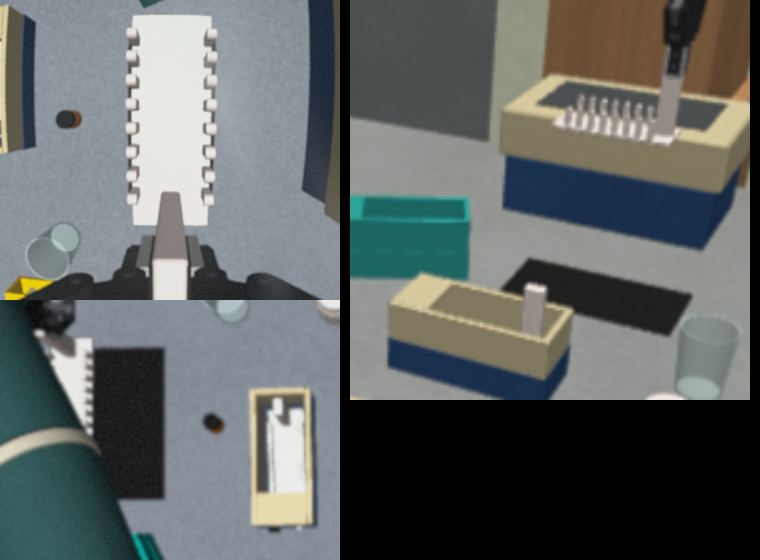

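```bash
python3 -m jog '[[[0,0,0,2,0,0,1],[0,0,0,5,0,0,1],[0,0,0,9,0,0,1],[0,0,0,13,0,0,1],[0,0,0,16.5,0,0,1],[0,0,0,19,0,0,1],[0,0,0,20.5,0,0,1],[0,0,0,21.5,0,0,1],[0,0,0,21.5,0,0,1],[0,0,0,21.5,0,0,1]]]' 70
cat >> h.py <<'E'
def wpts(f):
    z=np.load(''+f+'.npz'); d=z['d'];T=z['pose']; v,u=np.indices(d.shape)
    dx,dy=u-z['cx'],v-z['cy']; rr=np.hypot(dx,dy)+1e-9; t=np.tan(rr/z['fx'])
    W=np.stack([dx/rr*t*d,dy/rr*t*d,d],-1)@T[:3,:3].T+T[:3,3]; W[d==0]=np.nan; return W,z['im'],u,v
def plate(f):
    W,im,u,v=wpts(f); c=(u>288)&(u<352)&(v>20)&(v<185)&(im.min(-1)>170)
    A=np.c_[W[c][:,:2]-[.57,.28],np.ones(c.sum())]; s=np.linalg.lstsq(A,W[c][:,2],rcond=None)[0]
    print('plate n',c.sum(),'slopes deg',np.degrees(s[:2]),'z',s[2])
    b=(u>260)&(u<380)&(v>5)&(v<240)&(im.min(-1)>170)&(np.abs(W[...,2]-s[2])<.008)
    print('plate rect',cv2.minAreaRect(W[b][:,:2].astype(np.float32)))
E
python3 - <<'E'
from h import *
snap('wrist','w4'); plate('w4'); p,q=pose(); print(np.round(q.as_matrix(),4))
E
```

```text
clock: 9.65
tool_pos: [0.6321, 0.2844, 0.1231]
tcp_rot: [2.38, 1.566, 2.407]
ft_force: [-0.2, -0.1, -0.8]
finger_gap: 0.0127
 ** On entry to DLASCL parameter number  4 had an illegal value
 ** On entry to DLASCL parameter number  4 had an illegal valueTraceback (most recent call last):
  File "<stdin>", line 2, in <module>
  File "h.py", line 28, in plate
    A=np.c_[W[c][:,:2]-[.57,.28],np.ones(c.sum())]; s=np.linalg.lstsq(A,W[c][:,2],rcond=None)[0]
                                                      ~~~~~~~~~~~~~~~^^^^^^^^^^^^^^^^^^^^^^^^
    x, resids, rank, s = _umath_linalg.lstsq(a, b, rcond,
                         ~~~~~~~~~~~~~~~~~~~^^^^^^^^^^^^^
                                             signature=signature)
                                             ^^^^^^^^^^^^^^^^^^^^
    raise LinAlgError("SVD did not converge in Linear Least Squares")
numpy.linalg.LinAlgError: SVD did not converge in Linear Least Squares
```

View pics/w4.png

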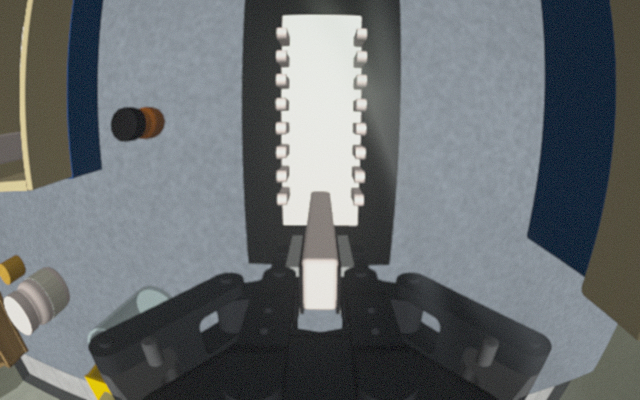

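The rack hangs level, lengthways over the mat and well centred (plate columns 282–362, mat about 245–398).

```bash
sed -i "s/&(im.min(-1)>170)$/\&(im.min(-1)>170)\&np.isfinite(W[...,2])/; s/<.008)$/<.008)/" h.py; python3 - <<'E'
from h import *
plate('w4'); p,q=pose(); print(p,np.round(q.as_matrix(),4))
W,im,u,v=wpts('w4'); m=(im.max(-1)<60)&(v<250)&(u>220)&(u<420)&(np.abs(W[...,2])<.02); print('mat',np.nanmedian(W[m][:,2]),np.nanpercentile(W[m][:,:2],[1,99],axis=0))
E
```

```text
plate n 10273 slopes deg [-0.1429216   0.36758295] z 0.03718709071150619
plate rect ((0.5677600502967834, 0.2846507728099823), (0.15460975468158722, 0.055934131145477295), 1.135365605354309)
[0.63205499 0.2843519  0.12312622] [[-0.0037 -0.0268  0.9996]
 [ 0.0034  0.9996  0.0268]
 [-1.      0.0035 -0.0036]]
mat 0.004398238994338555 [[0.46524076 0.22121343]
 [0.67846547 0.34689805]]
```

```bash
python3 -m jog '[[[0,0,0,0.6,0,0,1],[0,0,0,1.2,0,0,1],[0,0,0,1.7,0,0,1],[0,0,0,2.1,0,0,1],[0,0,0,2.4,0,0,1],[0,0,0,2.5,0,0,1],[0,0,0,2.5,0,0,1]]]' 70
python3 -m jog '[[[0,0,0,0.1,0,0,1],[0,0,0,0.15,0,0,1],[0,0,0,0.2,0,0,1],[0,0,0,0.2,0,0,1]]]' 70
python3 - <<'E'
from h import *
snap('wrist','w5'); plate('w5')
E
```

```text
clock: 10.58
tool_pos: [0.6316, 0.2843, 0.0972]
tcp_rot: [2.566, 1.565, 2.592]
ft_force: [-0.4, 0.3, -1.0]
finger_gap: 0.0136
clock: 11.08
tool_pos: [0.6317, 0.2844, 0.0957]
tcp_rot: [2.475, 1.565, 2.502]
ft_force: [-0.7, -0.8, 5.0]
finger_gap: 0.0128
plate n 10287 slopes deg [-0.28298091  0.30775917] z 0.009944425631623378
plate rect ((0.5663264393806458, 0.2843751907348633), (0.15663397312164307, 0.06501270085573196), 1.098337173461914)
```

The force has risen to 5 N with the plate top at about 9 mm, so the rack is resting on the mat. I'll release and withdraw.

```bash
python3 -m jog '[[[0,0,0,0,0,0,0.6],[0,0,0,0,0,0,0.4],[0,0,0,0,0,0,0.1],[0,0,0,0,0,0,0],[0,0,0,0,0,0,0],[0,0,0,-1,0,0,0],[0,0,0,-3,0,0,0],[0,0,0,-6,0,0,0],[0,0,0,-9,0,0,0],[0,0,0,-13,0,0,0],[0,0,0,-17,0,0,0],[0,0,0,-17,0,0,0],[0,0,0,-17,0,0,0]]]' 
python3 - <<'E'
from h import *
snap('wrist','w6'); im,_,_=snap('scene','s6')
W,i,u,v=wpts('w6'); w=(i.min(-1)>170)&(np.abs(W[...,0]-.57)<.12)&(np.abs(W[...,1]-.284)<.06)
b=w&(np.abs(W[...,2]-.009)<.006); print(b.sum(),cv2.minAreaRect(W[b][:,:2].astype(np.float32)),np.nanmedian(W[b][:,2]))
A=np.c_[W[b][:,:2]-[.57,.28],np.ones(b.sum())]; print(np.degrees(np.linalg.lstsq(A,W[b][:,2],rcond=None)[0][:2]))
o=np.zeros((400,800,3),np.uint8); o[:,:400]=i[:,120:520,::-1]; o[:,400:]=cv2.resize(im[100:300,300:500,::-1],(400,400)); cv2.imwrite('pics/c6.png',o)
E
```

```text
clock: 12.75
tool_pos: [0.6322, 0.2836, 0.2657]
tcp_rot: [2.524, 1.565, 2.55]
ft_force: [-0.1, -0.8, -0.6]
finger_gap: 0.0426
4724 ((0.5802042484283447, 0.28512483835220337), (0.1817360818386078, 0.061372093856334686), 1.2596479654312134) 0.009395523213499984
[ 0.10445024 -0.00785895]
```

View pics/c6.png

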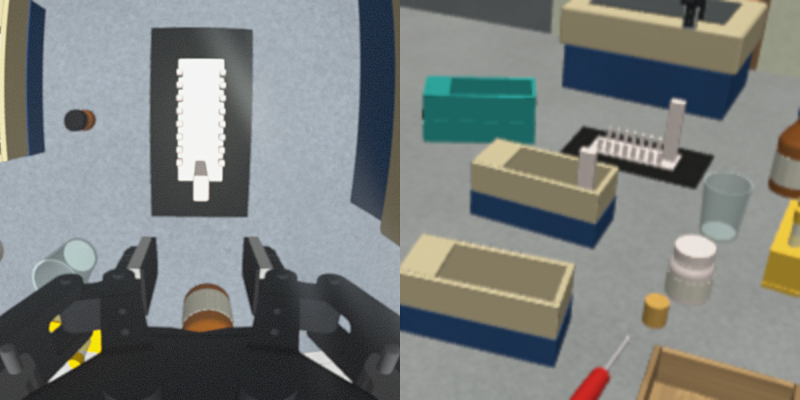

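The rack lies flat and centred on the mat, the gripper is clear, and the tray is still in its trough.

```bash
python3 -c "
from workcell import r
print(r.hand_in())"
```

```text
the job is handed in; nothing more can be done
None
```

The notched rack is out of its trough and lying flat, lengthways and wholly on the black mat. I let go of it and handed the job in at about 13 s on the robot's clock (limit 51 s).

- **Removal:** I gripped the handle at 70 N and tilted the handle end up 30° inside the trough. I drew the rack about 55 mm along to clear the lip, then lifted it out.
- **Placing:** I levelled it while carrying it over and lowered it until contact. The force reading there was 5 N, with the plate top at about 9–10 mm. Then I opened the fingers and rose 17 cm straight up.
- **Last checks:** The plate top reads 9.4 mm, where 9 mm is expected, with a tilt of about 0.1°. Its direction matches the mat's to within about 1°. The pictures show mat on all sides of the rack. The plain tray is still in its trough, and the gripper is clear.
- **One disagreement:** The final outline fit of the rack gave 182 x 61 mm instead of 155 x 56 mm. I put that down to bright pixels at the edges of the teeth and handle. The fit of the same plate just before lowering gave 155 x 56 mm.

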